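Sweep dry clay chips off the trimming board

TASK

Two dry clay chips lie on the blue trimming board in the pottery. Pick up the wooden scraper block by its orange handle and use it to sweep both chips along the board into the metal scrap trough at its end, without touching the chips with the gripper or arm. Then leave the scraper standing upright near the middle of the cleared board.

Things in the scene. Friction and masses are not known exactly. Their poses are not given: they have to be found in the camera images.
- board: Fixed blue board on the table, 220 (x) by 300 (y) by 45 high (mm), flat top at z=+45, no rim; yaw within 0.3 rad of 0. Origin: centre of its underside. An open metal scrap trough adjoins its y=-150 end: inside x=-105 to 105, y=-150 to -235, floor at z=+6, its three outer walls 5 thick, 55 high; the slab is the fourth side.
- scraper_grip (a point): Handle centre of the loose scraper (0.25 kg) standing left or right of the board (a dark brush stands opposite), 62.5 mm over its sole. Foot: pale wood, black sole, 140 (x, blade length) by 40 (y) by 30 high. Handle: orange slab 66 (x) by 24 (y), from 30 to 95 up, centred; grip it across the 24 (y). Push chips along y with either long face. Yaw within 0.4 rad of 0.
- chip1: Loose pale clay chip, irregular, within 20 mm of its centre, 10 thick, 16 g, lying on the blue top, farther from the trough. Origin: centre of its underside. Within 35 mm of the board's long centre line (its y axis).
- chip2: Second chip, same kind and size, origin at the centre of its underside; on the blue top, nearer the trough, also within 35 mm of the centre line, so the 140 mm blade can take both in one sweep.
Things that resemble listed ones, but are neither listed nor needed, are in the scene too. What is shaped like the part that bears scraper_grip but purple or yellow is not meant.

How it is judged:
By the outcome, as a careful person would: the job done as asked, in the order asked, and still so for the second after the job is handed in, with the robot touching nothing.
It also fails if it takes over 56 s, if anything falls off the work surface, if the arm or the gripper's body presses on something with over 40 N, if the wrist force passes 120 N, or if a joint passes its speed limit or range.

ROBOT

A 6-joint arm with a two-finger parallel gripper is mounted at the origin on the work surface. World frame = base frame: x ahead of the robot, y to its left, z up, the work surface at z = 0. Lengths are in m, angles in degrees, forces in N, time in s.
With the tool pointing down it reaches from about 0.3 to 0.825 m from the base axis. Payload 5.4 kg.
Tool frame: the origin (TCP) lies at the very end of the fingers, on their centre line; the grasp point (between the pads) lies 19 mm behind it; y points along the fingers, z is the direction in which the jaws open and shut, and the axes are right-handed (so a half turn about y gives the same grasp; the last joint's range is limited). The gripper opens to 92 mm and grips with 3 to 60 N. Pads are 20 mm wide; open, the fingers measure 128 mm over their backs; the gripper's body (75 mm by 189 mm) begins 69 mm behind the grasp point.
Start: joints at [64.567, 9.076, 91.501, -0, 79.423, -12.038], TCP at [0.133, 0.559, 0.215] pointing down, gripper open.
Joint ranges: [-166.64, 166.64], [-54.1, 131.32], [10.49, 154.53], [-73.88, 253.88], [9.74, 151.15], [-171.62, 171.62]. Speed limits (degrees/s): [147.25, 147.25, 180, 180, 180, 180].

INTERFACE

Orientations are given as a 3x3 rotation matrix whose columns are the frame's x, y, z axes.
In Python, from workcell import robot gives the robot as it stands.
- The arm moves only by the shell command python3 -m creep 'ROWS' [FORCE]. ROWS is a JSON object of lists of equal length, an entry for each row: "xyz": the shift along the world's x, y, z in mm, a list of three; "rotation": the turn, a rotation vector about the world's x, y, z in degrees, a list of three; "claw": the finger opening in mm, from 0 to 91.9. In form: {"xyz": [[tx, ty, tz], ...], "rotation": [[ax, ay, az], ...], "claw": [claw, ...]}. A call has 1 to 5 rows; each row shifts and turns the pose as measured when the row begins; what a row does not reach is not made up. A row lasts 1/12 s, in which the tool goes at most 41.7 mm and 7.16 degrees, less where a joint would pass 70% of its speed; a pose out of reach is approached as far as the arm can. A call with a gripper value outside its range is refused whole. The fingers move at their own pace and stop on an object; FORCE is the grip in N (left out, the last holds). Time passes only in rows, so rows that do not move let the fingers close. It gives the time, the measured TCP pose, the force and the opening at its end, in the units of the state.
- robot.get_obs(): the state, without advancing time (a new reading comes with each control period).
- robot.camera(name): name is "scene" or "side" or "wrist"; returns a dict with "pixels" (400x640x3 uint8, blue, green, red), "fx", "fy", "cx", "cy" (pixels), "R" (3x3) and "t" (3): a world point X has camera coordinates R X + t; the wrist camera has in their place "hand_eye" (4x4, takes a point from camera to tool coordinates, whose origin is the TCP and whose axes are the tool frame's). Camera axes: x right, y down, z forward; pixel columns grow to the right and rows downward; lengths in m; the calibration is good to about 2 mm. A picture is of the moment at which its call begins: read the wrist's pose just before it. There is no depth.
- robot.job_done(): hands the job in, once; it reports no verdict.
Trained networks look in a picture, given as the dict that the camera call returned (one of the last four; its "shot" number tells which), for a name from the list of things; names that differ only in an ending like _2 or _b are one class to them, and where a whole thing is asked for, a point or a joint stands for the part that bears it (a point fixed in the world has none). Each returns a list of dicts, best first, with "confidence" (0 to 1); they miss things now and then, are a little off and sometimes report something else, mostly with a low value. They report only what shows in the picture. A call takes as long as a camera call. They do not tell look-alikes from the thing itself.
- robot.search_frame(target, picture): "position" ([column, row] in pixels, amid what is visible of it).
The state is a dict: "time_s": time; "joint_positions": joint angles; "dq": joint speeds; "effort": joint torques, N m; "eef_pos": TCP position; "orientation": TCP orientation; "force": force on the tool from outside, world axes, zero at the start; "torque": the same for the moment, N m; "opening": finger opening in m.
Only numpy, scipy, OpenCV 4.12 (cv2) and the standard library are available. Lean on these libraries where they do the work, as an engineer would, in place of code of your own. Each camera call takes 0.05 s, during which the arm holds its last target. There are 200 camera calls.

## Working session

There is one attempt and no reset: what is moved stays moved. The work goes in short steps, Python scripts to look and compute and a shell command to move; the robot and the scene stay as the last step left them, time stands still between calls to the robot, and variables do not carry over. Pictures are saved under pics/ and viewed, about 8 in all and at most 12, crops included, and the job is handed in when it is done.

```bash
mkdir -p pics; cat > h.py <<'E'
import numpy as np, cv2, json
from workcell import robot
def cam(n):
    o=robot.get_obs(); p=robot.camera(n)
    if n=="wrist":
        H=np.array(p["hand_eye"]); Rt=np.array(o["orientation"]); tp=np.array(o["eef_pos"])
        C=Rt@H[:3,3]+tp; M=Rt@H[:3,:3]
    else:
        R=np.array(p["R"]); C=-R.T@np.array(p["t"]); M=R.T
    p["C"]=C;p["M"]=M
    return p
def pt(p,uv,z):
    d=p["M"]@np.array([(uv[0]-p["cx"])/p["fx"],(uv[1]-p["cy"])/p["fy"],1])
    return p["C"]+d*(z-p["C"][2])/d[2]
def proj(p,X):
    c=p["M"].T@(np.array(X)-p["C"]); return [p["fx"]*c[0]/c[2]+p["cx"],p["fy"]*c[1]/c[2]+p["cy"]]
E
python3 - <<'E'
from h import *
np.set_printoptions(precision=4,suppress=True)
o=robot.get_obs();print(o["time_s"],o["eef_pos"],o["orientation"],o["opening"])
ims=[]
for n in ["scene","side"]:
    p=cam(n);ims.append(p["pixels"]);cv2.imwrite(f"pics/{n}0.png",p["pixels"]);print(n,p["C"])
    for t,z in [("scraper_grip",.0625),("chip1",.05),("chip2",.05),("board",.045)]:
        for d in robot.search_frame(t,p)[:4]: print(t,d["position"],round(d["confidence"],2),pt(p,d["position"],z))
E
```

```text
0.0 [0.133  0.5588 0.2136] [[ 0.9728 -0.0008  0.2317]
 [-0.2317 -0.0017  0.9728]
 [-0.0004 -1.     -0.0018]] 0.09210329745909347
scene [ 0.6953 -0.4661  0.9469]
scraper_grip [248.5, 227.5] 0.8 [ 0.3315 -0.1498  0.0625]
scraper_grip [178.7, 287.1] 0.78 [ 0.2821 -0.3348  0.0625]
scraper_grip [254.8, 350.0] 0.61 [ 0.4893 -0.3636  0.0625]
scraper_grip [304.1, 149.0] 0.56 [0.3305 0.0987 0.0625]
chip1 [354.7, 245.9] 0.72 [ 0.5567 -0.0701  0.05  ]
chip1 [386.4, 207.8] 0.69 [0.5774 0.0515 0.05  ]
chip2 [354.7, 245.9] 0.72 [ 0.5567 -0.0701  0.05  ]
chip2 [386.4, 207.8] 0.69 [0.5774 0.0515 0.05  ]
board [359.7, 249.3] 0.96 [ 0.5692 -0.0699  0.045 ]
side [ 0.0705 -0.7001  0.8091]
scraper_grip [314.4, 346.8] 0.83 [ 0.2595 -0.3586  0.0625]
scraper_grip [284.2, 260.6] 0.68 [ 0.3015 -0.1452  0.0625]
scraper_grip [403.7, 309.3] 0.65 [ 0.4573 -0.3774  0.0625]
scraper_grip [248.7, 199.1] 0.55 [0.3112 0.0839 0.0625]
chip1 [341.1, 178.7] 0.67 [0.5741 0.0461 0.05  ]
chip1 [358.5, 208.1] 0.53 [ 0.5503 -0.0766  0.05  ]
chip2 [341.1, 178.7] 0.67 [0.5741 0.0461 0.05  ]
chip2 [358.5, 208.1] 0.53 [ 0.5503 -0.0766  0.05  ]
board [361.9, 215.5] 0.61 [ 0.5458 -0.0994  0.045 ]
```

View pics/scene0.png

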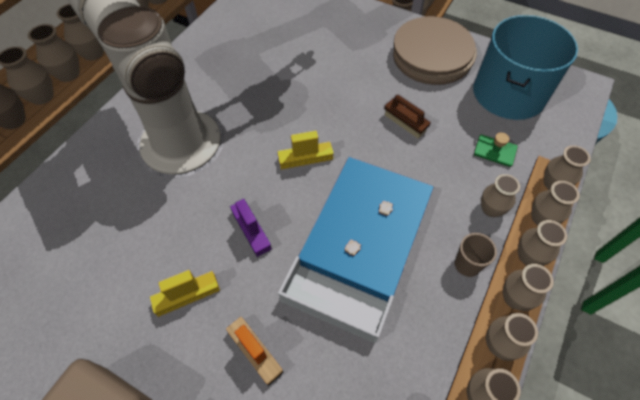

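View pics/side0.png

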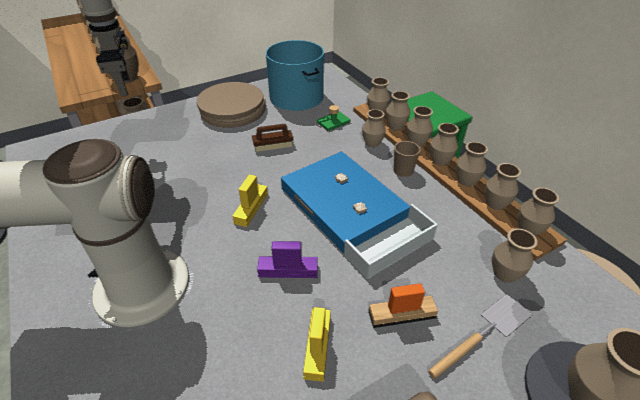

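Orange-handled scraper: scene (254,350), side (404,309), to the trough side of the board. The chips are at scene (386,208) and (353,247), and the trough is at the lower end of the board. The purple and yellow ones are decoys. Next I'll rectify the views to get yaws.

```bash
python3 - <<'E'
from h import *
np.set_printoptions(precision=4,suppress=True)
for n in ["scene","side"]:
    p=cam(n); im=p["pixels"]; hsv=cv2.cvtColor(im,cv2.COLOR_BGR2HSV)
    for nm,lo,hi,z in [("blue",(98,150,120),(112,255,255),.045),("orange",(4,190,150),(14,255,255),.0625)]:
        m=cv2.inRange(hsv,lo,hi); k,l,s,c=cv2.connectedComponentsWithStats(m)
        for i in np.argsort(-s[1:,4])[:1]+1:
            cn,_=cv2.findContours((l==i).astype(np.uint8),0,1); cn=max(cn,key=cv2.contourArea)
            W=np.array([pt(p,q[0],z)[:2] for q in cn],np.float32)
            r=cv2.minAreaRect(W); print(n,nm,s[i],r, "hull",cv2.approxPolyDP(cn,4,True)[:,0].tolist())
            print([pt(p,q[0],z)[:2].round(3).tolist() for q in cv2.approxPolyDP(cn,4,True)])
E
```

```text
scene blue [ 301  162   87  134 2240] ((0.4922984838485718, -0.05212204158306122), (0.16438713669776917, 0.34663546085357666), 38.913330078125) hull [[348, 162], [301, 259], [387, 295], [333, 270], [338, 266], [331, 258], [338, 251], [353, 257], [338, 251], [340, 242], [335, 244], [345, 223], [340, 226], [343, 219], [337, 221], [348, 219], [341, 214], [341, 201], [349, 198], [342, 195], [351, 185], [344, 183], [352, 180], [348, 176], [353, 171], [345, 174], [353, 164]]
[[0.439, 0.127], [0.468, -0.152], [0.665, -0.135], [0.541, -0.141], [0.546, -0.128], [0.524, -0.119], [0.529, -0.097], [0.565, -0.093], [0.529, -0.097], [0.523, -0.075], [0.516, -0.085], [0.511, -0.027], [0.504, -0.04], [0.502, -0.021], [0.492, -0.032], [0.512, -0.015], [0.492, -0.011], [0.476, 0.02], [0.488, 0.036], [0.47, 0.035], [0.476, 0.071], [0.459, 0.068], [0.472, 0.085], [0.458, 0.09], [0.462, 0.109], [0.449, 0.092], [0.452, 0.128]]
scene orange [236 326  27  32 357] ((0.4693283140659332, -0.3563588261604309), (0.02105046436190605, 0.06395688652992249), 69.88780212402344) hull [[243, 326], [236, 333], [255, 357], [262, 350]]
[[0.444, -0.337], [0.439, -0.355], [0.497, -0.374], [0.501, -0.357]]
side blue [ 281  152  129   90 5623] ((0.5524023771286011, 0.003592252731323242), (0.2185099571943283, 0.29796460270881653), 5.252062797546387) hull [[340, 152], [281, 178], [343, 241], [409, 206]]
[[0.642, 0.16], [0.431, 0.138], [0.457, -0.149], [0.673, -0.131]]
side orange [392 284  32  13 294] ((0.49270129203796387, -0.34404098987579346), (0.023755110800266266, 0.06566862761974335), 69.96209716796875) hull [[423, 291], [420, 284], [392, 288], [394, 296]]
[[0.52, -0.362], [0.526, -0.346], [0.468, -0.324], [0.46, -0.342]]
```

```bash
for i in 1 2 3; do python3 -m creep '{"xyz":[[23,-31,0],[23,-31,0],[23,-31,0],[23,-31,0],[23,-31,0]],"rotation":[[0,0,0],[0,0,0],[0,0,0],[0,0,0],[0,0,-1]],"claw":[91,91,91,91,91]}'; done
```

```text
time_s: 1.02
eef_pos: [0.2469, 0.4032, 0.214]
orientation: [[0.972, -0.001, 0.237], [-0.237, 0.002, 0.972], [-0.001, -1.0, 0.002]]
force: [1.8, -0.4, 0.5]
opening: 0.091
time_s: 1.43
eef_pos: [0.3655, 0.2403, 0.2153]
orientation: [[0.968, 0.003, 0.252], [-0.252, 0.005, 0.968], [0.002, -1.0, 0.005]]
force: [0.5, 1.1, 0.1]
opening: 0.091
time_s: 1.85
eef_pos: [0.4851, 0.076, 0.2171]
orientation: [[0.963, 0.009, 0.271], [-0.271, 0.005, 0.963], [0.007, -1.0, 0.008]]
force: [0.6, 0.5, 0.0]
opening: 0.0911
```

```bash
python3 - <<'E'
from h import *
p=cam("wrist");cv2.imwrite("pics/w0.png",p["pixels"])
for t in ["chip1","board"]:
    for d in robot.search_frame(t,p)[:3]: print(t,d["position"],round(d["confidence"],2),pt(p,d["position"],.048).round(4))
print(p["C"], [[round(v) for v in proj(p,[0.552+.9962*a-.0872*b,.004+.0872*a+.9962*b,.045])] for a,b in [(.11,.15),(-.11,.15),(-.11,-.15),(.11,-.15)]])
E
for i in 1 2; do python3 -m creep '{"xyz":[[-1,-40,0],[-1,-40,0],[-1,-40,0],[-1,-40,0],[-1,-40,0]],"rotation":[[0,0,-0.5],[0,0,-0.5],[0,0,-0.5],[0,0,-0.5],[0,0,-0.5]],"claw":[91,91,91,91,91]}'; done
python3 - <<'E'
from h import *
p=cam("wrist");cv2.imwrite("pics/w1.png",p["pixels"])
a=cv2.imread("pics/w0.png");cv2.imwrite("pics/w01.png",np.hstack([cv2.resize(a,(400,250)),cv2.resize(p["pixels"],(400,250))]))
im=p["pixels"];m=cv2.inRange(cv2.cvtColor(im,cv2.COLOR_BGR2HSV),(4,190,150),(14,255,255))
cn,_=cv2.findContours(m,0,1)
for c in sorted(cn,key=cv2.contourArea)[-2:]:
    print(cv2.boundingRect(c),cv2.minAreaRect(np.array([pt(p,q[0],.095)[:2] for q in c],np.float32)))
E
```

```text
chip1 [316.0, 251.2] 0.89 [0.5737 0.0466 0.048 ]
board [276.2, 228.9] 0.79 [0.5326 0.0094 0.048 ]
[0.40448776 0.09812254 0.38619409] [[421, 279], [366, 110], [121, 205], [208, 348]]
time_s: 2.42
eef_pos: [0.4777, -0.1174, 0.217]
orientation: [[0.954, 0.008, 0.299], [-0.299, 0.011, 0.954], [0.005, -1.0, 0.013]]
force: [0.1, 0.5, -0.0]
opening: 0.0911
time_s: 2.83
eef_pos: [0.4717, -0.3186, 0.2179]
orientation: [[0.943, 0.011, 0.333], [-0.333, 0.012, 0.943], [0.006, -1.0, 0.015]]
force: [1.2, 0.2, 1.0]
opening: 0.091
(271, 174, 25, 61) ((0.4768025577068329, -0.35672569274902344), (0.022920213639736176, 0.06343931704759598), 71.21625518798828)
```

View pics/w01.png

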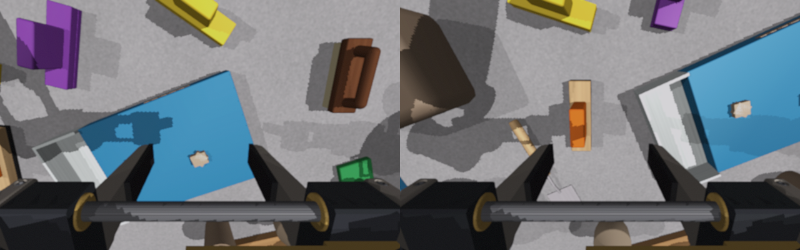

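The scraper sits at (0.477,-0.357) with yaw about -19.5°, and the jaws are already aligned with it. The predicted board corners match the picture. Descending now.

```bash
python3 -m creep '{"xyz":[[3,-20,0],[2,-18,0],[0,0,-35],[0,0,-35],[0,0,-35]],"rotation":[[-0.4,0.4,0],[-0.3,0.2,0],[0,0,0],[0,0,0],[0,0,0]],"claw":[91,91,91,91,91]}'
python3 -m creep '{"xyz":[[0,0,-30],[0,0,-20],[0,0,-10],[0,0,0]],"rotation":[[0,0,0],[0,0,0],[0,0,0],[0,0,0]],"claw":[91,91,91,91]}'
```

```text
time_s: 3.3
eef_pos: [0.482, -0.3674, 0.1203]
orientation: [[0.941, 0.013, 0.337], [-0.337, -0.019, 0.941], [0.019, -1.0, -0.014]]
force: [0.4, 0.3, 0.0]
opening: 0.0908
time_s: 3.63
eef_pos: [0.4802, -0.356, 0.0498]
orientation: [[0.943, 0.004, 0.331], [-0.331, -0.007, 0.943], [0.006, -1.0, -0.005]]
force: [-0.1, 0.2, 0.1]
opening: 0.091
```

```bash
python3 -m creep '{"xyz":[[-3,-1,-6],[0,0,0],[0,0,0],[0,0,0],[0,0,0]],"rotation":[[0,0,0],[0,0,0],[0,0,0],[0,0,0],[0,0,0]],"claw":[91,91,50,18,18]}' 30
python3 -m creep '{"xyz":[[0,0,0],[0,0,0],[0,0,0],[0,0,0],[0,0,0]],"rotation":[[0,0,0],[0,0,0],[0,0,0],[0,0,0],[0,0,0]],"claw":[18,18,18,18,18]}' 30
```

```text
time_s: 4.05
eef_pos: [0.4803, -0.3575, 0.0489]
orientation: [[0.944, 0.01, 0.329], [-0.329, -0.013, 0.944], [0.013, -1.0, -0.009]]
force: [-0.0, 0.5, -0.4]
opening: 0.073
time_s: 4.47
eef_pos: [0.4818, -0.3596, 0.0521]
orientation: [[0.944, 0.014, 0.33], [-0.329, -0.017, 0.944], [0.018, -1.0, -0.012]]
force: [-0.4, -0.7, 0.2]
opening: 0.0399
```

```bash
python3 -m creep '{"xyz":[[-3,2,-5],[0,0,-2],[0,0,-1],[0,0,-1],[0,0,-1]],"rotation":[[0.8,0.7,0],[0,0,0],[0,0,0],[0,0,0],[0,0,0]],"claw":[38,30,18,18,18]}' 40
python3 -m creep '{"xyz":[[0,0,-1],[0,0,0],[0,0,0]],"rotation":[[0,0,0],[0,0,0],[0,0,0]],"claw":[18,18,18]}' 40
```

```text
time_s: 4.88
eef_pos: [0.4787, -0.358, 0.0431]
orientation: [[0.944, -0.0, 0.33], [-0.33, -0.001, 0.944], [0.0, -1.0, -0.001]]
force: [-4.6, 3.4, 12.2]
opening: 0.0237
time_s: 5.13
eef_pos: [0.4786, -0.3579, 0.0432]
orientation: [[0.944, -0.001, 0.33], [-0.33, -0.001, 0.944], [-0.001, -1.0, -0.001]]
force: [-1.6, 0.5, 0.9]
opening: 0.0239
```

```bash
python3 -m creep '{"xyz":[[0,0,20],[0,0,35],[0,0,35],[0,0,20],[0,0,0]],"rotation":[[0,0,0],[0,0,0],[0,0,0],[0,0,0],[0,0,0]],"claw":[18,18,18,18,18]}'
for i in 1 2; do python3 -m creep '{"xyz":[[7,38,0],[7,38,0],[7,38,0],[7,38,0],[7,38,0]],"rotation":[[0,0,2.4],[0,0,2.4],[0,0,2.4],[0,0,2.4],[0,0,2.4]],"claw":[18,18,18,18,18]}'; done
```

```text
time_s: 5.55
eef_pos: [0.4741, -0.3529, 0.1495]
orientation: [[0.944, -0.011, 0.33], [-0.33, 0.011, 0.944], [-0.014, -1.0, 0.007]]
force: [0.6, -1.4, -2.0]
opening: 0.0236
time_s: 5.97
eef_pos: [0.5058, -0.1632, 0.1427]
orientation: [[0.991, -0.016, 0.131], [-0.131, 0.007, 0.991], [-0.016, -1.0, 0.005]]
force: [0.5, -0.0, -2.0]
opening: 0.0239
time_s: 6.38
eef_pos: [0.5348, 0.038, 0.1312]
orientation: [[0.996, -0.031, -0.087], [0.087, 0.007, 0.996], [-0.03, -1.0, 0.01]]
force: [0.2, -0.4, -2.9]
opening: 0.0241
```

```bash
python3 -m creep '{"xyz":[[8,36,4],[8,36,4],[2,6,2],[0,0,0]],"rotation":[[0,-0.8,0],[0,-0.7,0],[0,-0.3,0],[0,0,0]],"claw":[18,18,18,18]}'
python3 - <<'E'
from h import *
o=robot.get_obs();print(o["eef_pos"],o["orientation"])
p=cam("scene");q=cam("side");cv2.imwrite("pics/s1.png",np.hstack([p["pixels"][120:360,220:500],q["pixels"][90:330,220:500]]))
E
```

```text
time_s: 6.72
eef_pos: [0.5476, 0.1277, 0.1316]
orientation: [[0.995, -0.011, -0.098], [0.098, 0.01, 0.995], [-0.01, -1.0, 0.011]]
force: [-0.1, -1.2, -3.6]
opening: 0.0237
[0.54757507 0.12772698 0.13163569] [[ 0.99515873 -0.01080648 -0.09768476]
 [ 0.09779445  0.01013387  0.99515504]
 [-0.0097642  -0.99989026  0.01114162]]
```

View pics/s1.png

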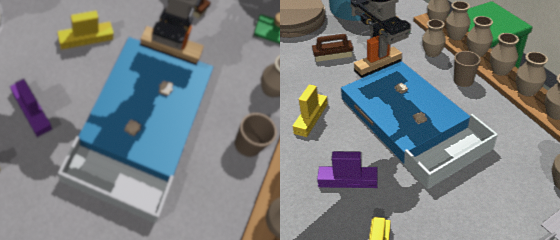

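The scraper is held upright over the far end of the board, with both chips between it and the trough. Lowering it behind them.

```bash
python3 -m creep '{"xyz":[[6,-9,-8],[0,0,-12],[0,0,-10],[0,0,-5],[0,0,-2]],"rotation":[[0,0,0],[-0.5,-0.5,0],[0,0,0],[0,0,0],[0,0,0]],"claw":[18,18,18,18,18]}'
```

```text
time_s: 7.23
eef_pos: [0.5537, 0.1073, 0.0892]
orientation: [[0.996, -0.006, -0.087], [0.087, -0.002, 0.996], [-0.006, -1.0, -0.001]]
force: [-1.3, 0.0, -2.4]
opening: 0.024
```

```bash
for i in 1 2; do python3 -m creep '{"xyz":[[1,-10,0],[1,-12,0],[1,-12,0],[1,-12,0],[1,-12,0]],"rotation":[[0,0,0],[0,0,0],[0,0,0],[0,0,0],[0,0,0]],"claw":[18,18,18,18,18]}'; done
```

```text
time_s: 7.65
eef_pos: [0.5595, 0.0432, 0.0895]
orientation: [[0.996, -0.005, -0.087], [0.087, -0.002, 0.996], [-0.006, -1.0, -0.001]]
force: [0.4, 0.7, -2.9]
opening: 0.0238
time_s: 8.07
eef_pos: [0.5654, -0.0229, 0.0904]
orientation: [[0.996, -0.004, -0.085], [0.085, -0.002, 0.996], [-0.004, -1.0, -0.002]]
force: [-0.6, 0.1, -2.8]
opening: 0.0236
```

```bash
python3 -m creep '{"xyz":[[1,-12,-1],[1,-12,0],[1,-12,0],[1,-12,0],[1,-12,0]],"rotation":[[0,0,0],[0,0,0],[0,0,0],[0,0,0],[0,0,0]],"claw":[18,18,18,18,18]}'
python3 - <<'E'
from h import *
p=cam("scene");q=cam("side");cv2.imwrite("pics/s2.png",np.hstack([p["pixels"][120:360,220:500],q["pixels"][90:330,220:500]]))
E
```

```text
time_s: 8.48
eef_pos: [0.5706, -0.0896, 0.0891]
orientation: [[0.996, -0.004, -0.085], [0.085, -0.002, 0.996], [-0.004, -1.0, -0.002]]
force: [0.4, 0.7, -1.8]
opening: 0.0239
```

View pics/s2.png

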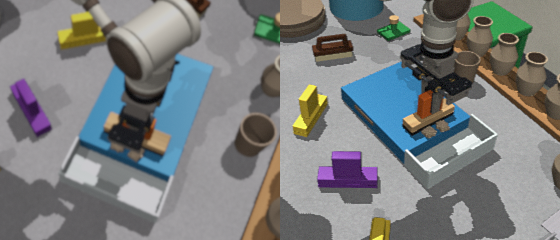

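Both chips are ahead of the blade, near the board edge. I'll push on past the edge.

```bash
python3 -m creep '{"xyz":[[1,-12,0],[1,-12,0],[1,-12,0],[1,-12,0],[1,-12,0]],"rotation":[[0,0,0],[0,0,0],[0,0,0],[0,0,0],[0,0,0]],"claw":[18,18,18,18,18]}'
python3 -m creep '{"xyz":[[0,0,1],[0,0,1]],"rotation":[[0,0,0],[0,0,0]],"claw":[18,18]}'
python3 - <<'E'
from h import *
p=cam("scene");q=cam("side");cv2.imwrite("pics/s3.png",np.hstack([p["pixels"][120:360,220:500],q["pixels"][90:330,220:500]]))
E
```

```text
time_s: 9.0
eef_pos: [0.5759, -0.1532, 0.089]
orientation: [[0.996, -0.005, -0.086], [0.086, -0.002, 0.996], [-0.005, -1.0, -0.001]]
force: [0.5, -0.1, -2.4]
opening: 0.0239
time_s: 9.17
eef_pos: [0.5761, -0.1568, 0.091]
orientation: [[0.997, -0.004, -0.083], [0.083, -0.002, 0.997], [-0.005, -1.0, -0.002]]
force: [0.2, 0.0, -2.9]
opening: 0.0239
```

View pics/s3.png

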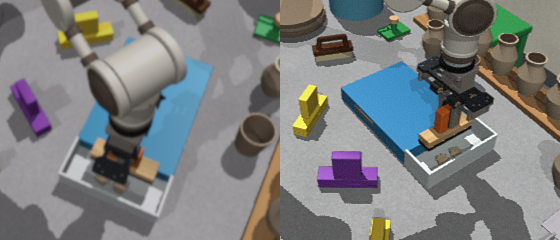

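The chips are in the trough (side crop, around (447,158)). I'll lift and return to mid-board.

```bash
python3 -m creep '{"xyz":[[0,0,20],[0,0,15],[-5,30,0],[-5,30,0],[-5,30,0]],"rotation":[[0,0,0],[0,0,0],[0,0,0],[0,0,0],[0,0,0]],"claw":[18,18,18,18,18]}'
python3 -m creep '{"xyz":[[-4,30,0],[-4,20,0],[0,5,0],[0,0,-5],[0,0,0]],"rotation":[[0,0,0],[0,0,0],[0,0,0],[0,0,0],[0,0,0]],"claw":[18,18,18,18,18]}'
python3 - <<'E'
from h import *
p=cam("scene");q=cam("side");cv2.imwrite("pics/s4.png",np.hstack([p["pixels"][120:360,220:500],q["pixels"][90:330,220:500]]))
E
```

```text
time_s: 9.68
eef_pos: [0.5612, -0.0664, 0.1279]
orientation: [[0.997, -0.003, -0.079], [0.079, -0.004, 0.997], [-0.003, -1.0, -0.003]]
force: [0.8, 0.0, -2.5]
opening: 0.0239
time_s: 10.1
eef_pos: [0.5506, -0.0008, 0.1231]
orientation: [[0.996, -0.003, -0.089], [0.089, -0.001, 0.996], [-0.003, -1.0, -0.001]]
force: [-1.4, -0.0, -1.5]
opening: 0.0238
```

View pics/s4.png

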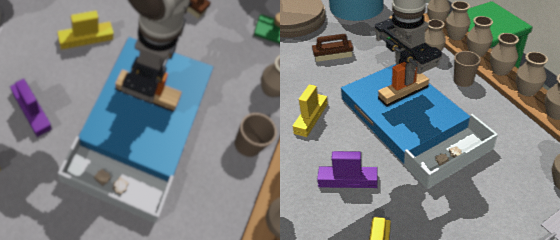

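Both chips lie in the trough: scene crop (103,176) and (120,186), side crop (442,160) and (456,153). Setting the scraper down.

```bash
python3 -m creep '{"xyz":[[0,2,-14],[0,2,-10],[0,0,-5],[0,0,-3],[0,0,-1]],"rotation":[[0,0,0],[0,0,0],[0,0,0],[0,0,0],[0,0,0]],"claw":[18,18,18,18,18]}'
python3 -m creep '{"xyz":[[0,0,-1],[0,0,-1]],"rotation":[[0,0,0],[0,0,0]],"claw":[18,18]}'
```

```text
time_s: 10.62
eef_pos: [0.5532, -0.0026, 0.09]
orientation: [[0.997, 0.001, -0.082], [0.082, -0.003, 0.997], [0.001, -1.0, -0.003]]
force: [-0.0, -0.0, -2.7]
opening: 0.0236
time_s: 10.78
eef_pos: [0.5535, -0.0033, 0.0881]
orientation: [[0.997, 0.001, -0.081], [0.081, -0.003, 0.997], [0.0, -1.0, -0.003]]
force: [-2.4, 0.6, 5.3]
opening: 0.0242
```

```bash
python3 -m creep '{"xyz":[[0,0,0],[0,0,0],[0,0,0],[0,0,0],[0,0,0]],"rotation":[[0,0,0],[0,0,0],[0,0,0],[0,0,0],[0,0,0]],"claw":[35,50,60,60,60]}'
python3 -m creep '{"xyz":[[0,0,8],[0,0,20],[0,0,35],[0,0,35],[0,0,30]],"rotation":[[0,0,0],[0,0,0],[0,0,0],[0,0,0],[0,0,0]],"claw":[60,60,60,60,60]}'
python3 -m creep '{"xyz":[[-20,30,10],[-20,35,0],[-20,35,0],[-20,35,0],[0,0,0]],"rotation":[[0,0,0],[0,0,0],[0,0,0],[0,0,0],[0,0,0]],"claw":[60,60,60,60,60]}'
python3 - <<'E'
from h import *
p=cam("scene");q=cam("side");cv2.imwrite("pics/s5.png",np.hstack([p["pixels"][120:360,220:500],q["pixels"][90:330,220:500]]))
print([ (d["position"],round(d["confidence"],2)) for d in robot.search_frame("chip1",q)])
E
```

```text
time_s: 11.2
eef_pos: [0.5564, -0.0041, 0.0915]
orientation: [[0.997, 0.008, -0.081], [0.081, -0.005, 0.997], [0.007, -1.0, -0.005]]
force: [0.3, -0.0, 0.4]
opening: 0.0549
time_s: 11.62
eef_pos: [0.5497, -0.0025, 0.2178]
orientation: [[0.997, -0.009, -0.081], [0.081, -0.001, 0.997], [-0.009, -1.0, -0.0]]
force: [-0.3, -0.1, 0.3]
opening: 0.0602
time_s: 12.03
eef_pos: [0.4729, 0.1344, 0.2438]
orientation: [[0.997, 0.016, -0.075], [0.075, -0.003, 0.997], [0.016, -1.0, -0.004]]
force: [-0.1, -0.4, 0.3]
opening: 0.0597
[([380.1, 248.6], 0.69)]
```

View pics/s5.png

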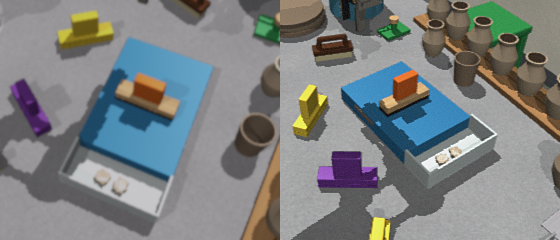

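The scraper is standing upright mid-board, both chips are in the trough, and the gripper is clear of everything.

```bash
python3 -c "
from workcell import robot
print(robot.job_done())"
```

```text
the job is handed in; nothing more can be done
None
```

I picked up the scraper by its orange handle and swept both chips off the board into the trough in one pass. I then stood it upright near the middle of the cleared board, let go and backed away. The job was handed in at about 12 s of the 56 s allowed.

- **Final pictures:** the scene and side views show both chips in the trough, the scraper upright within about 10 mm of board centre, and the gripper clear. The other objects in view look unmoved.
- **Forces:** the highest force I saw was about 13 N, at the end of closing on the handle. I only read force at the end of each move, so a brief peak could have gone unseen.
- **Disagreement:** in the last side view the chip detector reported only one of the two chips, but both are plainly visible in the picture.

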